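# Slide the top spot tile off the stack into its clamping stage

### The arm

A 6-joint arm with a two-finger parallel gripper is mounted at the origin on a cart in front of the work surface, level with it; the furniture and walls round the work are solid. World frame = base frame: x ahead of the robot, y to its left, z up, the work surface at z = 0. Lengths are in m, angles in rad, forces in N, time in s.
With the tool pointing down it reaches from about 0.35 to 0.95 m from the base axis. Payload 17.4 kg.
Tool frame: the origin (TCP) lies between the finger pads; the fingertips stand 17 mm ahead of it and the grasp point (between the pads) lies 2 mm behind it (ctrl.nose_length is the distance from the TCP to the fingertips, in m); z points along the fingers, y is the direction in which the jaws open and shut (so a half turn about z gives the same grasp; the last joint's range is limited). The gripper opens to 93 mm and grips with 3 to 60 N. Pads are 15 mm wide; open, the fingers measure 128 mm over their backs; the gripper's body (75 mm by 188 mm) begins 65 mm behind the grasp point.
Start: joints at [-1.276, 0.116, 1.442, -0, 1.584, -0.038], TCP at [0.221, -0.638, 0.198] pointing down, gripper open.
Joint ranges: [-2.83, 2.83], [-0.83, 2.19], [0.07, 2.5], [-1.14, 4.28], [0.01, 3], [-2.97, 2.97]. Speed limits (rad/s): [1.89, 1.89, 2.22, 3.14, 3.14, 3.14].

### API

Orientations are given as a rotation vector (axis times angle).
In Python, from plant import ctrl, capture gives the robot as it stands.
- The arm moves only by the tool drive_tool, never from a script. Its argument "plan" is a list of rows, each a list of 7 numbers: the shift along the tool's x, y, z in cm, then the turn, a rotation vector about the tool's x, y, z in rad, then the closure, from -1 (fully open) to 1 (shut), so that 0 is half open. In form: [[tx, ty, tz, ax, ay, az, jaw], ...]. A call has 1 to 20 rows; each row is the pose to reach, as a shift and turn from the pose commanded when the call began, along the tool's axes at that moment; what a row does not reach only later rows make up. A row lasts 1/10 s, in which the tool goes at most 50 mm and 8.59 degrees, less where a joint would pass 70% of its speed; a pose out of reach is approached as far as the arm can. A call with a gripper value outside its range is refused whole. The fingers move at their own pace and stop on an object; "grip_force" is the grip in N (left out, the last holds). Time passes only in rows, so rows that repeat a pose let the fingers close. It gives the time, the measured TCP pose, the force and the opening at its end, in the units of the state.
- ctrl.observe(): the state, without advancing time (a new reading comes with each control period).
- capture(name): name is "scene" or "top" or "wrist"; returns a dict with "frame" (384x512x3 uint8, blue, green, red), "z_map" (384x512 float32, m along the optical axis (not along the pixel's ray), 0 where there is no reading), "fx", "fy", "cx", "cy" (pixels), "dist_coeffs" ([k1, k2, p1, p2, k3] as OpenCV has them; the pictures are not rectified), "rvec" (rotation vector, rad) and "tvec" (3), from world to camera coordinates, as OpenCV has them. Camera axes: x right, y down, z forward; pixel columns grow to the right and rows downward; lengths in m; the calibration is good to about 2 mm. A picture is of the moment at which its call begins.
- ctrl.close_job(): hands the job in, once; it reports no verdict.
The state is a dict: "time": time; "q": joint angles; "qvel": joint speeds; "joint_efforts": joint torques, N m; "ee_pos": TCP position; "orientation": TCP orientation; "contact_force": force on the tool from outside, world axes, zero at the start; "wrist_torque": the same for the moment, N m; "finger_gap": opening from 0.0 (shut) to 1.0 (fully open).
Only numpy, scipy, OpenCV 4.12 (cv2) and the standard library are available. Lean on these libraries where they do the work, as an engineer would, in place of code of your own. Each camera call takes 0.05 s, during which the arm holds its last target. There are 200 camera calls.

### The job

The next drop test needs a tile: slide the top porcelain tile sideways off the stack onto the deck beside it, between the rail and the sprung jaw, and up against the end stop. Do not lift or tip it and leave the two tiles below and the things round about where they are. Press it home until the stop's spring nose clearly gives (about 5 to 8 N on the nose), but gently, since the tile is brittle: never more than 20 N on it; then let go, with the tile lying flat and still touching the nose.

Things in the scene. Friction and masses are not known exactly. Their poses are not given: they have to be found in the camera images.
- tile_top_center (a point): centre (half-way up) of the top tile, the one to slide: flat white porcelain, 80 x 80 x 10 mm, nine shallow wells drawn on top, about 150 g; x, y along its edges. Starts near feeder x = -50 mm, up to 2 mm off the line y = 0 and 0.04 rad askew, underside 28 mm above the table. It alone stands clear above the tray walls and can be pushed by its rear (-x) edge
- tile_middle_center (a point): centre of the second tile (same size), in the tray under the top tile; its top is 28 mm above the table. It must stay
- tile_bottom_center (a point): centre of the lowest tile (same size), under the second. It must stay
- feeder: fixed feeder of grey plates with aluminium tray walls, 235 x 124 mm; origin on the table under its middle, z up, its +x is the direction in which the tile is slid. The tray with the stack spans x = -98 to -8 mm (walls up to 26 mm above the table); from there on runs the flat deck, with a rail, a black jaw and an end stop
- end_bracket: grey bracket, 14 mm thick, fixed at the far end of the deck; origin at its foot, at feeder x = 126.5 mm, y = 0; axes as the feeder's. It carries the spring nose, a round steel pin 9 mm thick that points to -x along y = 0. The nose needs 0.4 N to begin to give, then 1.8 N more per mm, 7 mm at most; let go, the tile springs back 1 to 4 mm and stays in touch with it
- petri_dish: round glass petri dish, 60 mm across, 14 mm high, loose beside the feeder; bystander, leave it; origin under its centre
- stopper: red-brown rubber stopper, 27 mm across, 26 mm high, loose beside the feeder; bystander, leave it; origin under its centre
- lab_timer: round lab timer, 64 mm across, 47 mm high, loose beside the feeder; bystander, leave it; origin under its centre
- deck_edge (a point): middle of the deck's edge next to the stack, at feeder x = -8.5 mm, y = 0; the deck is 27.3 mm above the table, 0.7 mm below the underside of the top tile at the start
- rail_mid (a point): foot of the fixed rail's inner face, at feeder x = 50 mm, y = -40 mm; the rail runs from x = 8 to 86 mm with a slanted lead-in from x = -7 mm; its top is 35 mm above the table
- jaw_mid (a point): foot of the jaw's inner face at rest, at feeder x = 50 mm, y = +36 mm (a fixed mark, does not move with the jaw). The jaw runs from x = 18 to 80 mm, slanted lead-in from x = -5 mm, top 35 mm above the table, sprung towards the rail: entering, the tile presses it open by 4 mm (push of 4 to 10 N), then slides on against a steady drag of 1 to 4 N and is held where it is left
- nose_zone (a point): middle of the range in which the tip of the spring nose may stand, at feeder x = 94 mm, y = 0, 33 mm above the table (a fixed mark, not the tip itself). The nose is set by hand anew each time: its tip is anywhere from x = 86 to 102 mm, so the tile's centre is at x = 46 to 62 mm when it just touches. The setting is not reported; find it by feel or sight
Things that resemble listed ones, but are neither listed nor needed, are in the scene too. Leave any green or yellow look-alike of the part that bears tile_top_center alone.

How it is judged:
On the way, in this order (a step that is already met when the one before it is completed fails the run):
1. the top tile has been slid off the stack onto the deck (x of tile_top_center in the frame of feeder above 0.03 m).
2. the tile is pressed home: it pushes the nose of the end stop with more than 3.5 N (contact force between tile_top and end_bracket above 3.5 N), for 0.1 s.
At the end, for the whole second after the job is handed in: the top tile lies flat on the deck (within 0.03 rad, its centre under 33.5 mm high), square to the feeder within 0.04 rad, at rest and still touching the spring nose of the end stop (over 0.1 N), its centre beyond feeder x = 40 mm; the two lower tiles are within 5 mm of where they were (x of tile_top_center in the frame of feeder above 0.04 m and height (world z) of tile_top_center below 0.0335 m and angle between tile_top_center's own z axis and vertical below 0.03 rad and angle between the x axis of tile_top_center and the x axis of feeder, either way round below 0.04 rad and contact force between tile_top and end_bracket above 0.1 N and linear speed of tile_top below 0.01 m/s and distance of each of tile_middle_center, tile_bottom_center from where it was at the start of the episode below 0.005 m).
It fails at once if the tile is pushed or pressed with more than 20 N (contact force between any of the fingers, the arm and tile_top above 20 N).
It fails at once if the tile is lifted or tipped (height (world z) of tile_top_center above 0.039 m or angle between tile_top_center's own z axis and vertical above 0.15 rad).
It fails at once if a lower tile is moved by more than 5 mm (distance of any of tile_middle_center, tile_bottom_center from where it was at the start of the episode above 0.005 m).
It fails at once if a bystander is moved by more than 15 mm (distance of any of petri_dish, stopper, lab_timer from where it was at the start of the episode above 0.015 m).
It also fails if it takes over 53 s, if anything falls off the work surface, if the arm or the gripper's body presses on something with over 40 N, if the wrist force passes 120 N, or if a joint passes its speed limit or range.

## Working session

There is one attempt and no reset: what is moved stays moved. The work goes in short steps, Python scripts to look and compute and a tool call to move; the robot and the scene stay as the last step left them, time stands still between calls to the robot, and variables do not carry over. Pictures are saved under pics/ and viewed, about 8 in all and at most 12, crops included, and the job is handed in when it is done.

Besides the shell and the picture viewer there is one more tool, called after "Request:" as name(argument=value, ...), one argument or row to a line, values as JSON. drive_tool: Moves the arm, as the interface text tells. Its arguments: {"type":"object","properties":{"plan":{"type":"array","items":{"type":"array","items":{"type":"number"}}},"grip_force":{"type":"number"}},"required":["plan"]}

```bash
mkdir -p pics; ls
python3 - <<'E'
from plant import ctrl, capture
import cv2,numpy as np
print(ctrl.observe())
ims=[]
for n in("scene","top"):
    c=capture(n); np.savez(f"{n}.npz",**c); ims.append(c["frame"])
    print(n,c["fx"],c["fy"],c["cx"],c["cy"],c["dist_coeffs"],c["rvec"],c["tvec"])
    cv2.imwrite(f"pics/{n}.png",cv2.resize(c["frame"],(800,600)))
E
```

```text
pics
{'time': 0.0, 'q': array([-1.27582325e+00,  1.16485372e-01,  1.44222305e+00,  1.59038736e-05,
        1.58402544e+00, -3.78138600e-02]), 'qvel': array([ 0.00037039, -0.00012856,  0.00078929, -0.0010744 ,  0.00137915,
        0.00103752]), 'joint_efforts': array([-7.66935682e-04, -7.21265602e+01, -6.22615600e+01,  7.80853839e-02,
        2.37233512e-02, -9.30064175e-05]), 'ee_pos': array([ 0.22043131, -0.63775973,  0.19733183]), 'orientation': array([-3.09708437e+00, -5.20144190e-01,  2.05011453e-04]), 'contact_force': array([0.47552786, 0.40159824, 0.04854379]), 'wrist_torque': array([-0.01183427,  0.03136799, -0.05116323]), 'finger_gap': 0.998874816560673}
scene 463.2933942801709 463.2933942801709 256.7741005378267 197.55968595983327 [0.00395502 0.         0.         0.         0.        ] [ 0.82816604 -2.26692037  1.39572875] [0.44533232 0.21427623 0.7063997 ]
top 354.80131546323867 354.80131546323867 253.2292253950476 188.449647984421 [-0.02965125  0.          0.          0.          0.        ] [ 2.0991618  -2.15000857  0.20564172] [-0.00932021  0.59689676  0.79633093]
```

View pics/top.png

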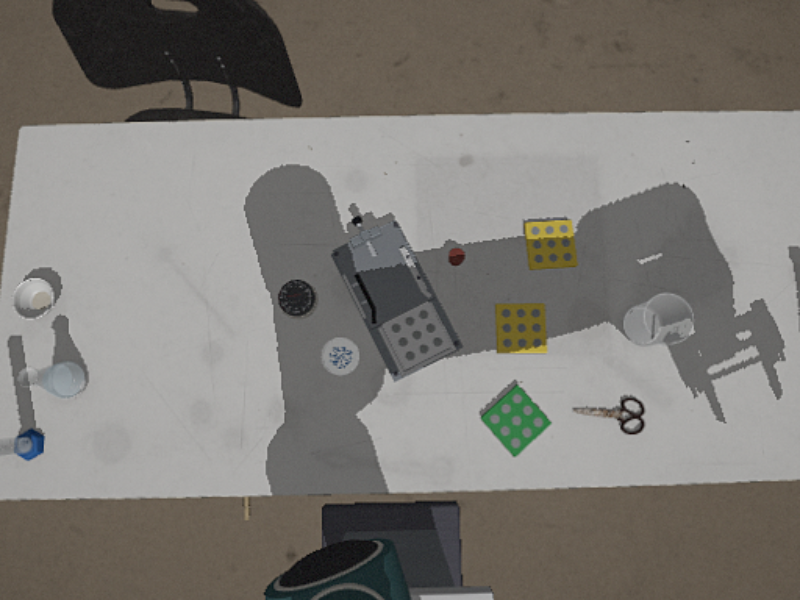

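View pics/scene.png

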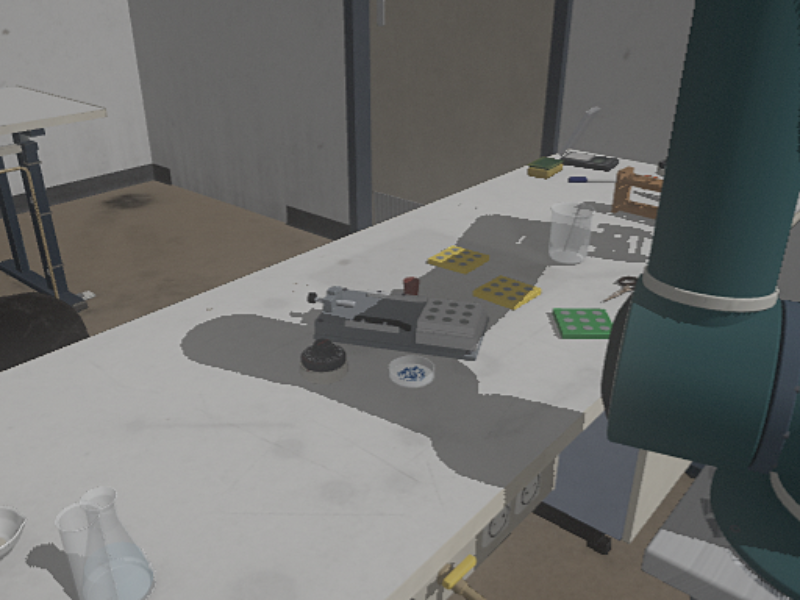

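The top view shows the feeder, with its stack at about (420,333) in the 800 px image. The jaw is at (367,297), the bracket at (372,235), the timer at (296,297), the dish at (340,356) and the stopper at (457,256). Next I'll measure from the depth map.

```bash
cat > h.py <<'E'
import cv2,numpy as np
def cloud(c):
    h,w=c["z_map"].shape
    u,v=np.meshgrid(np.arange(w),np.arange(h))
    K=np.array([[c["fx"],0,c["cx"]],[0,c["fy"],c["cy"]],[0,0,1.]])
    n=cv2.undistortPoints(np.stack([u,v],-1).reshape(-1,1,2).astype(float),K,np.asarray(c["dist_coeffs"],float)).reshape(h,w,2)
    z=c["z_map"].astype(float)
    P=np.dstack([n*z[...,None],z])
    R=cv2.Rodrigues(np.asarray(c["rvec"],float))[0]
    W=(P-np.asarray(c["tvec"]).ravel())@R
    W[z==0]=np.nan
    return W
E
python3 - <<'E'
import numpy as np,cv2
from h import cloud
c=dict(np.load("top.npz")); W=cloud(c)
s=W[150:245,205:300]; 
tab=W[250:300,220:240]; print("table z",np.nanmedian(tab[...,2]))
def rep(name,m,off):
    p=W[m]; x=p[:,:2].astype(np.float32); r=cv2.minAreaRect(x); print(name,len(p),r,np.degrees(0),cv2.boxPoints(r).round(4).tolist(),"z",np.median(p[:,2]).round(4))
m=np.zeros(W.shape[:2],bool); m[185:245,240:300]=1
rep("tile",m&(W[...,2]>.034)&(W[...,2]<.045),0)
m=np.zeros(W.shape[:2],bool); m[135:245,205:300]=1
z=W[...,2]
m2=(m&(z>.004)&(z<.06)).astype(np.uint8)
n,l,st,ce=cv2.connectedComponentsWithStats(m2)
for i in range(1,n):
    if st[i,4]>60: rep(f"comp{i}",l==i,0)
for (u,v) in [(189,190),(217,228),(292,164)]:
    q=W[v-20:v+20,u-20:u+20].reshape(-1,3);q=q[q[:,2]>.008]; print(np.median(q,0),q.max(0))
# zoom crop
f=c["frame"][125:255,190:310]; cv2.imwrite("pics/crop.png",cv2.resize(f,None,fx=4.5,fy=4.5,interpolation=cv2.INTER_CUBIC))
E
```

```text
table z -0.0005589076665584735
tile 1084 ((0.5448451042175293, -0.04733382165431976), (0.10636802762746811, 0.096528559923172), 21.442895889282227) 0.0 [[0.47769999504089355, -0.021900000050663948], [0.5130000114440918, -0.11169999837875366], [0.6119999885559082, -0.07280000299215317], [0.57669997215271, 0.017000000923871994]] z 0.0378
comp2 4579 ((0.6098349094390869, -0.017940133810043335), (0.2643846273422241, 0.12385502457618713), 25.259244918823242) 0.0 [[0.46389999985694885, -0.018300000578165054], [0.516700029373169, -0.13040000200271606], [0.7558000087738037, -0.017500000074505806], [0.703000009059906, 0.09449999779462814]] z 0.028
comp6 93 ((0.6646705865859985, -0.1238057091832161), (0.02339436300098896, 0.02526051178574562), 42.68431854248047) 0.0 [[0.6474999785423279, -0.12250000238418579], [0.6646000146865845, -0.14100000262260437], [0.6818000078201294, -0.12520000338554382], [0.6646999716758728, -0.10660000145435333]] z 0.0257
[0.59765656 0.13095584 0.0309778 ] [0.63044295 0.16351948 0.04906085]
[0.51519133 0.06795999 0.01353116] [0.55658293 0.09573058 0.01655103]
[ 0.6621641  -0.12125496  0.02575838] [ 0.67633745 -0.07048415  0.03494783]
```

View pics/crop.png

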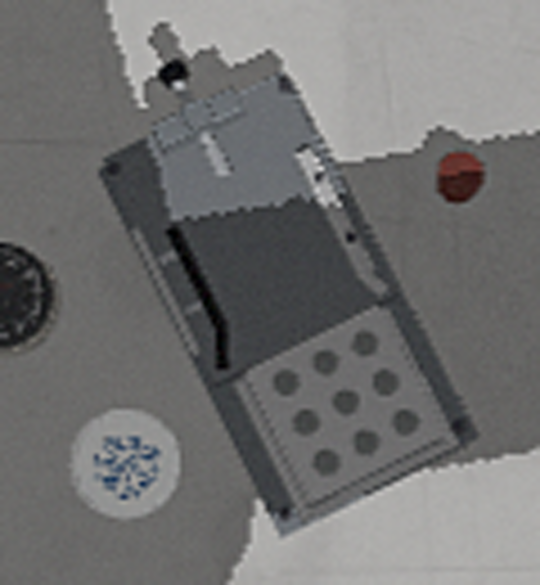

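The crop shows the tile's wells, with the centre well at crop (346,402). The nose pin tip is near crop (222,172), the jaw runs along (170..225, 230..370), and the tray corners are visible. Next I'll fit the wells and the feeder outline.

```bash
cat >> h.py <<'E'
def ray(c,px,z):
    K=np.array([[c["fx"],0,c["cx"]],[0,c["fy"],c["cy"]],[0,0,1.]])
    n=cv2.undistortPoints(np.asarray(px,float).reshape(-1,1,2),K,np.asarray(c["dist_coeffs"],float)).reshape(-1,2)
    R=cv2.Rodrigues(np.asarray(c["rvec"],float))[0]
    o=-R.T@np.asarray(c["tvec"]).ravel(); d=np.c_[n,np.ones(len(n))]@R
    return o+d*((z-o[2])/d[:,2])[:,None]
E
python3 - <<'E'
import numpy as np,cv2
from h import *
c=dict(np.load("top.npz")); 
px=lambda l:np.array(l)/4.5+[190,125]-0.39
w=px([(286,382),(325,362),(365,343),(306,422),(346,402),(386,382),(327,462),(367,442),(406,422)])
# refine by darkness centroid
g=c["frame"].astype(float).mean(2); ref=[]
for u,v in w:
    a,b=int(round(u)),int(round(v)); s=g[b-3:b+4,a-3:a+4]; k=np.clip(np.median(g[b-4:b+5,a-4:a+5])+2-s,0,None)
    yy,xx=np.mgrid[b-3:b+4,a-3:a+4]; ref.append(((k*xx).sum()/k.sum(),(k*yy).sum()/k.sum()))
P=ray(c,ref,.038)[:,:2]; print(np.abs(np.array(ref)-w).max()); cen=P.mean(0)
# rows top->bottom in image = -x ; col left->right = -y
Q=P.reshape(3,3,2); ex=(Q[0]-Q[2]).mean(0); ey=(Q[:,0]-Q[:,2]).mean(0)
print("tile c",cen,"yaw x",np.degrees(np.arctan2(ex[1],ex[0])),"yaw y",np.degrees(np.arctan2(ey[1],ey[0]))-90,"pitch",np.hypot(*ex)/2,np.hypot(*ey)/2)
# screw-ish dark corners: four plate corners 
cor=ray(c,px([(112,168),(285,85),(461,428),(284,511)]),.02)[:,:2]; print("corner screws",cor.tolist(),"mean",cor.mean(0))
d=(cor[0]+cor[1]-cor[2]-cor[3]); print("yaw",np.degrees(np.arctan2(d[1],d[0])),np.hypot(*d)/2)
W=cloud(c);z=W[...,2]
# dense outline yaw, base plate only
m=np.zeros(z.shape,bool);m[135:245,205:300]=1;m&=(z>.004)&(z<.06)
for th in(25.3,):
    t=np.radians(th);e=np.array([[np.cos(t),np.sin(t)],[-np.sin(t),np.cos(t)]])
    L=W[m][:,:2]@e.T; print("percentiles along",np.percentile(L,[0,.5,1,50,99,99.5,100],0).round(4).tolist())
    print("tile,nose in rotated",e@cen, (ray(c,px([(222,172),(205,137)]),.033)[:,:2]@e.T).tolist())
    hb=W[m&(z>.039)]; print("bracket-high pts",len(hb), (hb[:,:2]@e.T).min(0),(hb[:,:2]@e.T).max(0),hb[:,2].max())
E
```

```text
0.3275251052802446
tile c [ 0.53651188 -0.05401974] yaw x 25.186958479889157 yaw y 25.27406388384354 pitch 0.024004776428709546 0.02396198229974104
corner screws [[0.6744139713154832, 0.07301274603870517], [0.721071221857158, -0.025963968880542414], [0.5226056219289512, -0.11776893565307334], [0.47981074670296064, -0.01962698465968477]] mean [ 0.59947539 -0.02258679]
yaw 25.13797723576018 0.21709614647142533
percentiles along [[0.4115, -0.4085], [0.414, -0.4008], [0.415, -0.3946], [0.5276, -0.2743], [0.6483, -0.156], [0.6668, -0.1422], [0.6759, -0.1276]]
tile,nose in rotated [ 0.46196527 -0.27812088] [[0.6075915870368231, -0.27566412206969004], [0.6299821636954483, -0.2761041205515384]]
bracket-high pts 365 [ 0.42207234 -0.32143572] [ 0.67517366 -0.21630895] 0.05599043644547971
```

Request:
drive_tool(
  plan=[
    [3, -3.1, 0, 0, 0, -0.01, 0.355],
    [6, -6.3, 0, 0, 0, -0.02, 0.355],
    [9, -9.4, 0, 0, 0, -0.03, 0.355],
    [12, -12.6, 0, 0, 0, -0.04, 0.355],
    [15, -15.7, 0, 0, 0, -0.05, 0.355],
    [18, -18.9, 0, 0, 0, -0.06, 0.355],
    [21, -22, 0, 0, 0, -0.07, 0.355],
    [24, -25.1, 0, 0, 0, -0.08, 0.355],
    [27, -28.3, 0, 0, 0, -0.09, 0.355],
    [30, -31.4, 0, 0, 0, -0.1, 0.355],
    [33, -34.6, 0, 0, 0, -0.108, 0.355],
    [36, -37.7, 0, 0, 0, -0.108, 0.355],
    [39, -40.9, 0, 0, 0, -0.108, 0.355],
    [42.2, -44.2, 0, 0, 0, -0.108, 0.355],
    [42.2, -44.2, 3, 0, 0, -0.108, 0.355],
    [42.2, -44.2, 6, 0, 0, -0.108, 0.355],
    [42.2, -44.2, 8, 0, 0, -0.108, 0.355],
    [42.2, -44.2, 8, 0, 0, -0.108, 0.355],
    [42.2, -44.2, 8, 0, 0, -0.108, 0.355],
  ],
  grip_force=20,
)

```text
time: 2.0
ee_pos: [0.475, -0.0824, 0.1186]
orientation: [-3.066, -0.687, 0.0]
contact_force: [-0.5, 0.1, 0.0]
finger_gap: 0.319
```

```bash
cat >> h.py <<'E'
def pose(s):
    R=cv2.Rodrigues(np.asarray(s["orientation"]))[0]; t=np.radians(25.3)
    e=np.array([[np.cos(t),np.sin(t)],[-np.sin(t),np.cos(t)]])
    print("t",round(s["time"],2),"rot xy",(e@s["ee_pos"][:2]).round(4),"z",s["ee_pos"][2].round(4),"yaw",np.degrees(np.arctan2(R[1,0],R[0,0])).round(2),"tilt",R[:2,2].round(4),"F rot",(e@s["contact_force"][:2]).round(2),s["contact_force"][2].round(2),"gap",round(s["finger_gap"]*93,1))
E
python3 - <<'E'
from plant import ctrl,capture
from h import *
pose(ctrl.observe())
c=capture("wrist");np.savez("wrist.npz",**c);cv2.imwrite("pics/wrist1.png",cv2.resize(c["frame"],(800,600)))
E
```

```text
t 2.0 rot xy [ 0.3942 -0.2775] z 0.1186 yaw 25.25 tilt [-0.0002  0.    ] F rot [-0.44  0.3 ] 0.04 gap 29.6
```

View pics/wrist1.png

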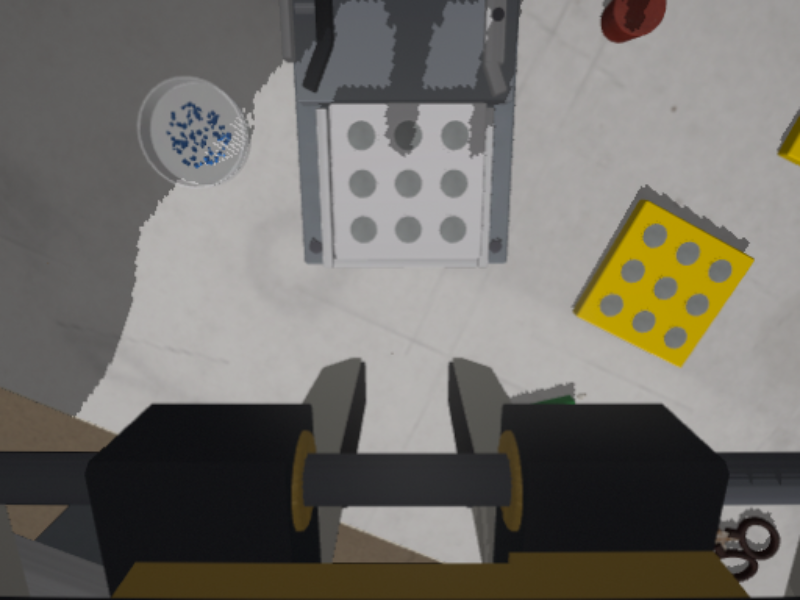

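The wrist view shows the tile's wells at x = 362, 408 and 453, y = 135 to 230. The fingers (365, 449) are centred on the tile. I'll check the pose from this closer view.

Run:
```python
from h import *
c=dict(np.load("wrist.npz"));s=.64
t=np.radians(25.3);e=np.array([[np.cos(t),np.sin(t)],[-np.sin(t),np.cos(t)]])
f=lambda l,z:(ray(c,np.array(l)*s,z)[:,:2]@e.T).round(4)
Q=f([(361,135),(407,135),(455,135),(362,184),(408,184),(453.5,184),(363.5,230),(408,230),(453,230)],.038).reshape(3,3,2)
print("tile c",Q.mean((0,1)),"yaw",25.3+np.degrees(np.arctan2((Q[0]-Q[2]).mean(0)[1],(Q[0]-Q[2]).mean(0)[0])))
print("rear edge",f([(335,261),(482,261)],.038).tolist())
print("deck edge",f([(304,102),(514,102)],.0273).tolist())
W=cloud(c)
m=np.zeros(W.shape[:2],bool);m[55:175,195:330]=1
for lo,hi in((.033,.043),(.002,.02)):
    p=W[m&(W[...,2]>lo)&(W[...,2]<hi)]; L=p[:,:2]@e.T; print(lo,len(p),np.median(p[:,2]),np.percentile(L,[1,50,99],0).round(4).tolist())
```

```text
tile c [ 0.46095556 -0.28014444] yaw 25.65489017276637
rear edge [[0.42, -0.2403], [0.4199, -0.3206]]
deck edge [[0.5024, -0.2257], [0.5023, -0.3357]]
0.033 9646 0.037509818817918705 [[0.4223, -0.319], [0.4638, -0.2801], [0.5006, -0.2412]]
0.002 2347 0.007474590589700342 [[0.4143, -0.3395], [0.4606, -0.3292], [0.5035, -0.2183]]
```

Request:
drive_tool(
  plan=[
    [0, 0.1, 2, 0, 0, 0, 0.355],
    [0, 0.1, 4, 0, 0, 0, 0.355],
    [0, 0.1, 6, 0, 0, 0, 0.355],
    [0, 0.1, 7, 0, 0, 0, 0.355],
    [0, 0.1, 7, 0, 0, 0, 0.355],
    [0.2, 0.1, 7, 0, 0, 0, 0.355],
    [0.4, 0.1, 7, 0, 0, 0, 0.355],
    [0.6, 0.1, 7, 0, 0, 0, 0.355],
    [0.8, 0.1, 7, 0, 0, 0, 0.355],
    [1.0, 0.1, 7, 0, 0, 0, 0.355],
    [1.2, 0.1, 7, 0, 0, 0, 0.355],
    [1.4, 0.1, 7, 0, 0, 0, 0.355],
    [1.6, 0.1, 7, 0, 0, 0, 0.355],
    [1.8, 0.1, 7, 0, 0, 0, 0.355],
    [2.0, 0.1, 7, 0, 0, 0, 0.355],
    [2.0, 0.1, 7, 0, 0, 0, 0.355],
  ],
)

```text
time: 3.65
ee_pos: [0.4936, -0.0746, 0.048]
orientation: [-3.065, -0.687, 0.0]
contact_force: [0.5, 0.7, 0.9]
finger_gap: 0.323
```

Run:
```python
from plant import ctrl,capture
from h import *
pose(ctrl.observe())
c=capture("wrist");W=cloud(c)
t=np.radians(25.3);e=np.array([[np.cos(t),np.sin(t)],[-np.sin(t),np.cos(t)]])
cv2.imwrite("pics/wrist2.png",cv2.resize(c["frame"],(800,600)))
```

```text
t 3.65 rot xy [ 0.4144 -0.2784] z 0.048 yaw 25.26 tilt [-0.0001  0.0001] F rot [0.74 0.43] 0.88 gap 30.1
```

View pics/wrist2.png

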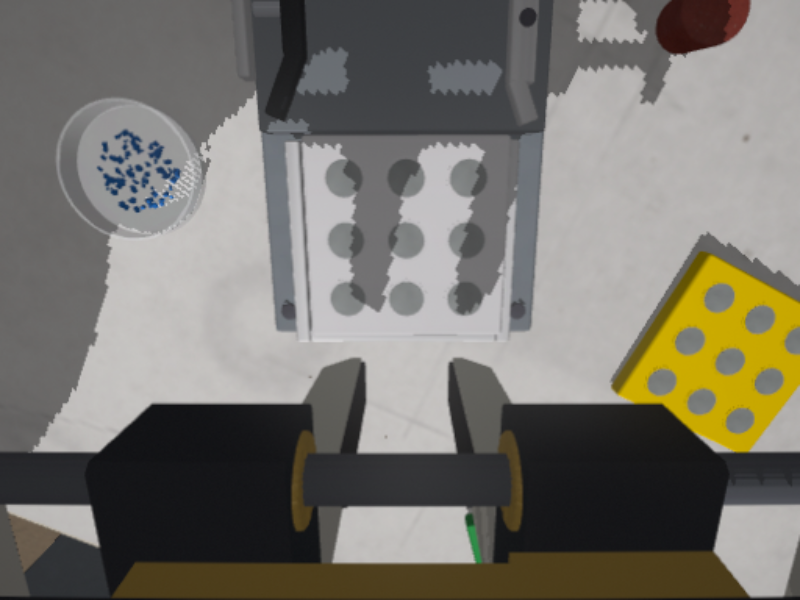

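The wrist image shows the tile's rear edge at y≈338 px and the fingertips at y≈358, so there are a few mm still to close before contact.

Request:
drive_tool(
  plan=[
    [0.1, 0, 0, 0, 0, 0, 0.355],
    [0.2, 0, 0, 0, 0, 0, 0.355],
    [0.3, 0, 0, 0, 0, 0, 0.355],
    [0.4, 0, 0, 0, 0, 0, 0.355],
    [0.5, 0, 0, 0, 0, 0, 0.355],
    [0.6, 0, 0, 0, 0, 0, 0.355],
    [0.7, 0, 0, 0, 0, 0, 0.355],
    [0.8, 0, 0, 0, 0, 0, 0.355],
    [0.9, 0, 0, 0, 0, 0, 0.355],
    [1.0, 0, 0, 0, 0, 0, 0.355],
    [1.1, 0, 0, 0, 0, 0, 0.355],
    [1.2, 0, 0, 0, 0, 0, 0.355],
    [1.3, 0, 0, 0, 0, 0, 0.355],
    [1.4, 0, 0, 0, 0, 0, 0.355],
    [1.5, 0, 0, 0, 0, 0, 0.355],
  ],
)

```text
time: 5.2
ee_pos: [0.5071, -0.0683, 0.048]
orientation: [-3.066, -0.687, 0.0]
contact_force: [-0.6, -0.1, -0.1]
finger_gap: 0.325
```

```bash
cat >> h.py <<'E'
def tile(c,z0=.038):
    t=np.radians(25.3);e=np.array([[np.cos(t),np.sin(t)],[-np.sin(t),np.cos(t)]])
    W=cloud(c); m=(W[...,2]>z0-.004)&(W[...,2]<z0+.003); m[225:]=0
    n,l,st,ce=cv2.connectedComponentsWithStats(m.astype(np.uint8)); i=1+st[1:,4].argmax()
    L=W[l==i][:,:2]@e.T; r=cv2.minAreaRect(L.astype(np.float32)); print("tile",np.round(r[0],4),np.round(r[1],4),round(r[2],2),np.percentile(L,[1,99],0).round(4).tolist(),"z",np.median(W[l==i][:,2]).round(4))
E
python3 - <<'E'
from plant import ctrl,capture
from h import *
pose(ctrl.observe()); tile(capture("wrist"))
E
```

```text
t 5.2 rot xy [ 0.4293 -0.2785] z 0.048 yaw 25.26 tilt [-0.  0.] F rot [-0.55  0.19] -0.07 gap 30.2
tile [ 0.465 -0.28 ] [0.0796 0.0724] 89.96 [[0.4301, -0.3186], [0.5007, -0.2414]] z 0.0375
```

Request:
drive_tool(
  plan=[
    [0.1, 0, 0, 0, 0, 0, 0.355],
    [0.2, 0, 0, 0, 0, 0, 0.355],
    [0.3, 0, 0, 0, 0, 0, 0.355],
    [0.4, 0, 0, 0, 0, 0, 0.355],
    [0.5, 0, 0, 0, 0, 0, 0.355],
    [0.6, 0, 0, 0, 0, 0, 0.355],
    [0.7, 0, 0, 0, 0, 0, 0.355],
    [0.8, 0, 0, 0, 0, 0, 0.355],
    [0.9, 0, 0, 0, 0, 0, 0.355],
    [1.0, 0, 0, 0, 0, 0, 0.355],
    [1.1, 0, 0, 0, 0, 0, 0.355],
    [1.2, 0, 0, 0, 0, 0, 0.355],
  ],
)

```text
time: 6.45
ee_pos: [0.518, -0.0632, 0.0481]
orientation: [-3.066, -0.687, -0.0]
contact_force: [-0.3, -0.2, 0.0]
finger_gap: 0.321
```

Run:
```python
from plant import ctrl,capture
from h import *
pose(ctrl.observe()); c=capture("wrist"); tile(c)
cv2.imwrite("pics/wrist3.png",cv2.resize(c["frame"],(800,600)))
```

```text
t 6.45 rot xy [ 0.4413 -0.2785] z 0.0481 yaw 25.25 tilt [0. 0.] F rot [-0.38 -0.03] 0.01 gap 29.8
tile [ 0.4711 -0.28  ] [0.0605 0.0798] 0.05 [[0.4419, -0.3186], [0.5012, -0.2414]] z 0.0375
```

View pics/wrist3.png

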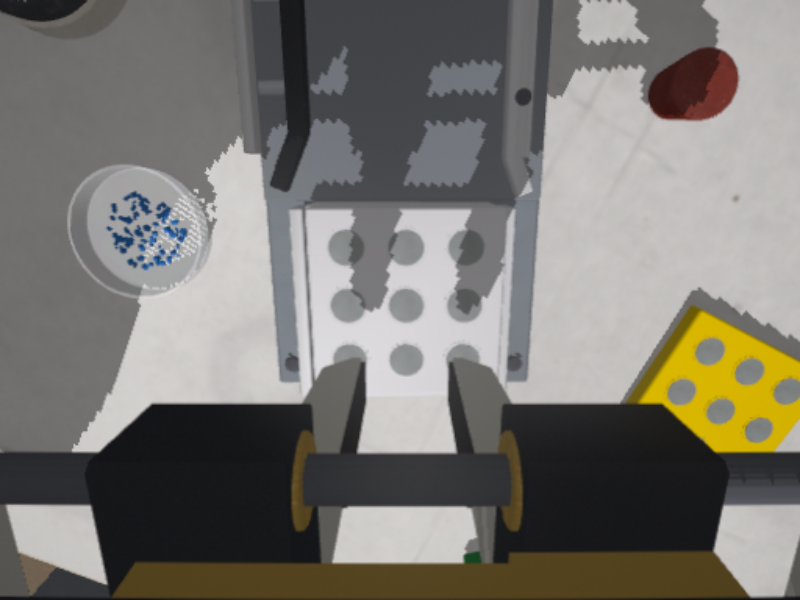

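The picture shows the fingertips (365,358) past the tile's rear edge (y≈395 between them), and the tile hasn't moved. That suggests they are above the tile, so I'll check the fingertip height.

Run:
```python
from plant import ctrl,capture
from h import *
print("nose",ctrl.nose_length, ctrl.observe()["ee_pos"])
c=capture("wrist");W=cloud(c)
t=np.radians(25.3);e=np.array([[np.cos(t),np.sin(t)],[-np.sin(t),np.cos(t)]])
for v in(362,370,380,390,400,420,450,500,540):
    for u in(355,408,330):
        p=W[int(v*.64),int(u*.64)]; print(v,u,(e@p[:2]).round(4),p[2].round(4),end=" | ")
    print()
R=cv2.Rodrigues(c["rvec"])[0];o=-R.T@c["tvec"].ravel();print("cam",e@o[:2],o[2],R[2])
```

```text
nose 0.017 [ 0.51806259 -0.06312881  0.04806564]
362 355 [ 0.4499 -0.262 ] 0.0706 | 362 408 [ 0.4367 -0.2809] 0.0374 | 362 330 [ 0.437  -0.2478] 0.0382 | 
370 355 [ 0.4502 -0.2628] 0.0784 | 370 408 [ 0.4336 -0.2809] 0.0387 | 370 330 [ 0.4507 -0.2546] 0.0796 | 
380 355 [ 0.45   -0.2637] 0.0869 | 380 408 [ 0.4277 -0.2809] 0.0368 | 380 330 [ 0.4503 -0.2557] 0.0875 | 
390 355 [ 0.4489 -0.2641] 0.0916 | 390 408 [ 0.4234 -0.2809] 0.037 | 390 330 [ 0.4498 -0.2566] 0.0935 | 
400 355 [ 0.4491 -0.265 ] 0.0996 | 400 408 [ 0.3998 -0.281 ] -0.0005 | 400 330 [ 0.4501 -0.2579] 0.1018 | 
420 355 [ 0.4463 -0.2655] 0.1061 | 420 408 [ 0.3884 -0.281 ] -0.0015 | 420 330 [ 0.4507 -0.2597] 0.1141 | 
450 355 [ 0.4376 -0.2655] 0.1084 | 450 408 [ 0.37  -0.281] -0.0011 | 450 330 [ 0.4503 -0.2619] 0.129 | 
500 355 [ 0.4672 -0.2726] 0.1702 | 500 408 [ 0.467  -0.2807] 0.1698 | 500 330 [ 0.4668 -0.2687] 0.1696 | 
540 355 [ 0.3122 -0.2507] -0.0014 | 540 408 [ 0.3129 -0.281 ] -0.0006 | 540 330 [ 0.44   -0.2642] 0.1469 | 
cam [ 0.51526943 -0.28050856] 0.2341057769459563 [-0.24203716 -0.11331146 -0.9636278 ]
```

Run:
```python
from plant import ctrl,capture
from h import *
t=np.radians(25.3);e=np.array([[np.cos(t),np.sin(t)],[-np.sin(t),np.cos(t)]])
c=capture("scene");W=cloud(c);cv2.imwrite("pics/scene2.png",cv2.resize(c["frame"][110:290,200:440],(800,600),interpolation=cv2.INTER_CUBIC))
L=W[...,:2]@e.T
m=(abs(L[...,0]-.441)<.012)&(abs(L[...,1]+.2785)<.04)&(W[...,2]>.042)
print(m.sum(),np.sort(W[...,2][m])[:15].round(4))
```

```text
609 [0.067  0.0671 0.0682 0.0687 0.069  0.0691 0.07   0.0705 0.0709 0.0713
 0.0716 0.0721 0.0723 0.0726 0.0727]
```

View pics/scene2.png

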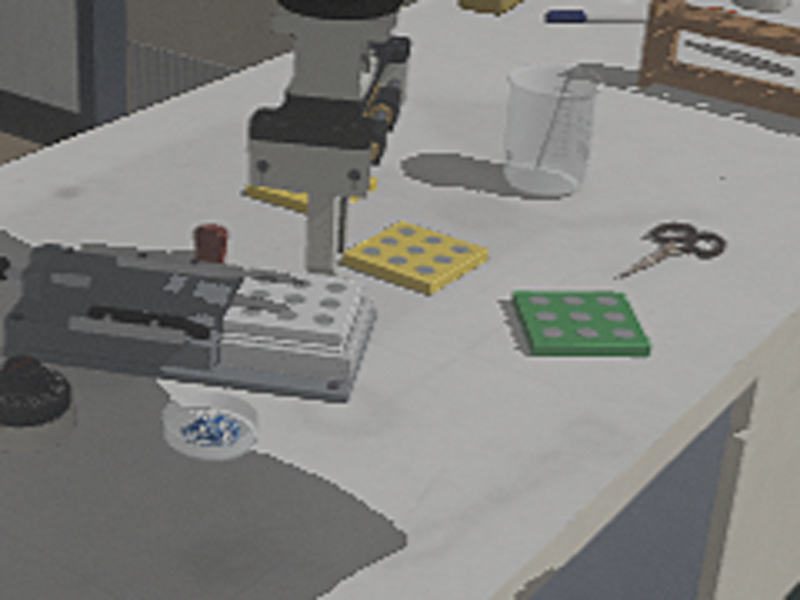

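Both cameras put the fingertips at z≈0.068 with the TCP at 0.048. So the stated tip offset is wrong: the tips are about 19.5 mm above the reported TCP height, not 17 mm below it. The scene picture agrees, with the finger ending at (320,270) well above the tile. I'll back off, then go lower with checks.

Request:
drive_tool(
  plan=[
    [-1.3, 0, 0, 0, 0, 0, 0.355],
    [-2.6, 0, 0, 0, 0, 0, 0.355],
    [-3.9, 0.1, 0, 0, 0, 0, 0.355],
    [-3.9, 0.1, 0, 0, 0, 0, 0.355],
    [-3.9, 0.1, 1, 0, 0, 0, 0.355],
    [-3.9, 0.1, 2, 0, 0, 0, 0.355],
    [-3.9, 0.1, 3, 0, 0, 0, 0.355],
    [-3.9, 0.1, 3.2, 0, 0, 0, 0.355],
    [-3.9, 0.1, 3.2, 0, 0, 0, 0.355],
    [-3.9, 0.1, 3.2, 0, 0, 0, 0.355],
  ],
)

```text
time: 7.6
ee_pos: [0.4833, -0.0807, 0.0162]
orientation: [-3.066, -0.687, -0.0]
contact_force: [-1.3, 0.0, -0.5]
finger_gap: 0.324
```

```bash
cat >> h.py <<'E'
def tips(cs):
    t=np.radians(25.3);e=np.array([[np.cos(t),np.sin(t)],[-np.sin(t),np.cos(t)]])
    from plant import ctrl
    a=e@ctrl.observe()["ee_pos"][:2]
    for c in cs:
        W=cloud(c);L=W[...,:2]@e.T
        m=(abs(L[...,0]-a[0])<.012)&(abs(L[...,1]-a[1])<.04)&(W[...,2]>.008)
        z=np.sort(W[...,2][m]); f=L[...,0][m&(W[...,2]>.02)]
        print("tips",m.sum(),z[:12].round(4),"front",np.percentile(f,[50,95]).round(4) if len(f) else 0)
E
python3 - <<'E'
from plant import ctrl,capture
from h import *
pose(ctrl.observe()); c=capture("wrist");tips([c,capture("scene")])
cv2.imwrite("pics/wrist4.png",cv2.resize(c["frame"],(800,600)))
E
```

```text
t 7.6 rot xy [ 0.4024 -0.2795] z 0.0162 yaw 25.26 tilt [0. 0.] F rot [-1.13  0.57] -0.5 gap 30.1
tips 4895 [0.023  0.0233 0.0234 0.0238 0.0238 0.024  0.0241 0.0242 0.0242 0.0242
 0.0242 0.0243] front [0.4109 0.4122]
tips 560 [0.0082 0.009  0.0168 0.0357 0.037  0.0378 0.0382 0.0383 0.0383 0.0385
 0.039  0.0392] front [0.4014 0.4124]
```

Request:
drive_tool(
  plan=[
    [0, 0, 0.2, 0, 0, 0, 0.355],
    [0, 0, 0.43, 0, 0, 0, 0.355],
    [0.1, 0, 0.43, 0, 0, 0, 0.355],
    [0.2, 0, 0.43, 0, 0, 0, 0.355],
    [0.3, 0, 0.43, 0, 0, 0, 0.355],
    [0.4, 0, 0.43, 0, 0, 0, 0.355],
    [0.5, 0, 0.43, 0, 0, 0, 0.355],
    [0.6, 0, 0.43, 0, 0, 0, 0.355],
    [0.7, 0, 0.43, 0, 0, 0, 0.355],
    [0.8, 0, 0.43, 0, 0, 0, 0.355],
    [0.9, 0, 0.43, 0, 0, 0, 0.355],
    [1.0, 0, 0.43, 0, 0, 0, 0.355],
    [1.1, 0, 0.43, 0, 0, 0, 0.355],
    [1.2, 0, 0.43, 0, 0, 0, 0.355],
    [1.3, 0, 0.43, 0, 0, 0, 0.355],
  ],
)

```text
time: 9.2
ee_pos: [0.4949, -0.0752, 0.0118]
orientation: [-3.066, -0.687, 0.0]
contact_force: [-1.2, 0.3, 0.0]
finger_gap: 0.324
```

Run:
```python
from plant import ctrl,capture
from h import *
pose(ctrl.observe()); c=capture("wrist"); tile(c); tips([c])
cv2.imwrite("pics/wrist5.png",cv2.resize(c["frame"],(800,600)))
```

```text
t 9.2 rot xy [ 0.4153 -0.2794] z 0.0118 yaw 25.26 tilt [-0.  0.] F rot [-0.9   0.79] 0.02 gap 30.2
tile [ 0.4663 -0.2801] [0.08   0.0753] 89.92 [[0.4297, -0.3188], [0.5033, -0.2415]] z 0.0375
tips 6151 [0.0236 0.0237 0.0239 0.0239 0.0239 0.0239 0.024  0.024  0.024  0.024
 0.024  0.024 ] front [0.4238 0.4263]
```

View pics/wrist5.png

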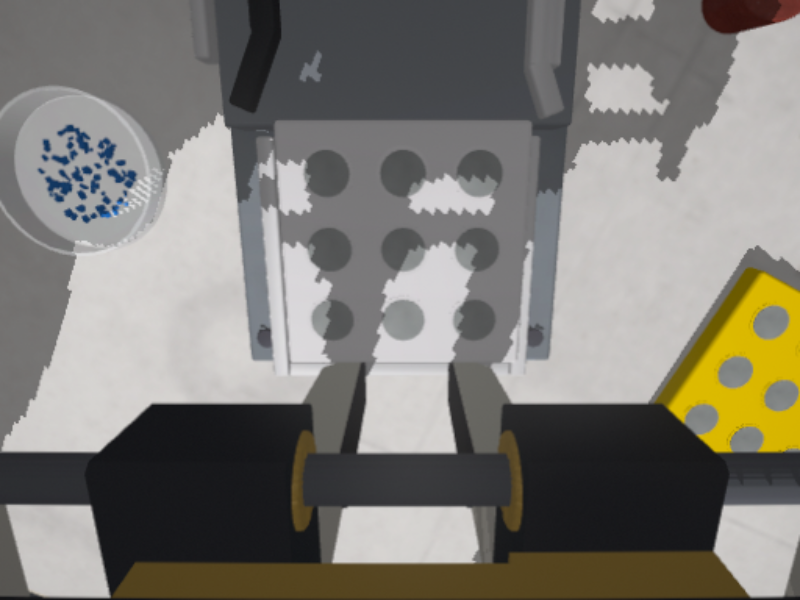

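The tile now sits against both fingertips (its rear edge at y≈362 px) and has moved about 3 mm. Its front is over the deck edge. I'll keep pushing.

Request:
drive_tool(
  plan=[
    [0.1, 0, 0, 0, 0, 0, 0.355],
    [0.2, 0, 0, 0, 0, 0, 0.355],
    [0.3, 0, 0, 0, 0, 0, 0.355],
    [0.4, 0, 0, 0, 0, 0, 0.355],
    [0.5, 0, 0, 0, 0, 0, 0.355],
    [0.6, 0, 0, 0, 0, 0, 0.355],
    [0.7, 0, 0, 0, 0, 0, 0.355],
    [0.8, 0, 0, 0, 0, 0, 0.355],
    [0.9, 0, 0, 0, 0, 0, 0.355],
    [1.0, 0, 0, 0, 0, 0, 0.355],
    [1.1, 0, 0, 0, 0, 0, 0.355],
    [1.2, 0, 0, 0, 0, 0, 0.355],
    [1.3, 0, 0, 0, 0, 0, 0.355],
    [1.4, 0, 0, 0, 0, 0, 0.355],
    [1.5, 0, 0, 0, 0, 0, 0.355],
    [1.6, 0, 0, 0, 0, 0, 0.355],
  ],
)

```text
time: 10.85
ee_pos: [0.5094, -0.0684, 0.0118]
orientation: [3.066, 0.687, 0.0]
contact_force: [-1.0, -0.6, -0.6]
finger_gap: 0.322
```

Run:
```python
from plant import ctrl,capture
from h import *
pose(ctrl.observe()); c=capture("wrist"); tile(c)
```

```text
t 10.85 rot xy [ 0.4313 -0.2795] z 0.0118 yaw 25.26 tilt [0.0001 0.    ] F rot [-1.13 -0.12] -0.62 gap 30.0
tile [ 0.4991 -0.2782] [0.1027 0.1091] 89.9 [[0.4459, -0.326], [0.5494, -0.234]] z 0.0374
```

Request:
drive_tool(
  plan=[
    [0.1, 0, 0, 0, 0, 0, 0.355],
    [0.2, 0, 0, 0, 0, 0, 0.355],
    [0.3, 0, 0, 0, 0, 0, 0.355],
    [0.4, 0, 0, 0, 0, 0, 0.355],
    [0.5, 0, 0, 0, 0, 0, 0.355],
    [0.6, 0, 0, 0, 0, 0, 0.355],
    [0.7, 0, 0, 0, 0, 0, 0.355],
    [0.8, 0, 0, 0, 0, 0, 0.355],
  ],
)

```text
time: 11.7
ee_pos: [0.5164, -0.065, 0.0117]
orientation: [-3.066, -0.687, 0.001]
contact_force: [-5.5, -1.4, 2.7]
finger_gap: 0.322
```

Request:
drive_tool(
  plan=[
    [0.1, 0, 0, 0, 0, 0, 0.355],
    [0.2, 0, 0, 0, 0, 0, 0.355],
    [0.3, 0, 0, 0, 0, 0, 0.355],
    [0.4, 0, 0, 0, 0, 0, 0.355],
    [0.5, 0, 0, 0, 0, 0, 0.355],
    [0.6, 0, 0, 0, 0, 0, 0.355],
    [0.7, 0, 0, 0, 0, 0, 0.355],
    [0.8, 0, 0, 0, 0, 0, 0.355],
  ],
)

```text
time: 12.5
ee_pos: [0.5238, -0.0615, 0.0117]
orientation: [-3.066, -0.687, 0.0]
contact_force: [-4.1, 0.3, 0.4]
finger_gap: 0.322
```

Run:
```python
from plant import ctrl,capture
from h import *
pose(ctrl.observe()); c=capture("wrist"); tile(c)
cv2.imwrite("pics/wrist6.png",cv2.resize(c["frame"],(800,600)))
```

```text
t 12.5 rot xy [ 0.4473 -0.2794] z 0.0117 yaw 25.26 tilt [-0.0001  0.    ] F rot [-3.53  2.04] 0.44 gap 29.9
tile [ 0.5151 -0.2761] [0.1065 0.1091] 89.92 [[0.4618, -0.3262], [0.5655, -0.2302]] z 0.0374
```

View pics/wrist6.png

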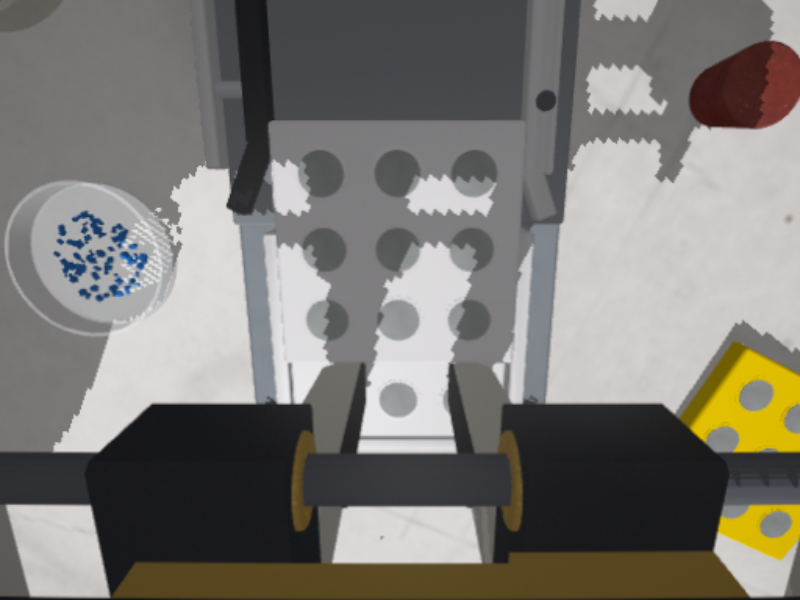

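The tile is square and between jaw and rail, and the fingers bear on its rear edge at y≈362 px. The middle tile is still in the tray. I'll continue through the steady-drag stretch.

Request:
drive_tool(
  plan=[
    [0.2, 0, 0, 0, 0, 0, 0.355],
    [0.4, 0, 0, 0, 0, 0, 0.355],
    [0.6, 0, 0, 0, 0, 0, 0.355],
    [0.8, 0, 0, 0, 0, 0, 0.355],
    [1.0, 0, 0, 0, 0, 0, 0.355],
    [1.2, 0, 0, 0, 0, 0, 0.355],
    [1.4, 0, 0, 0, 0, 0, 0.355],
    [1.6, 0, 0, 0, 0, 0, 0.355],
    [1.8, 0, 0, 0, 0, 0, 0.355],
    [2.0, 0, 0, 0, 0, 0, 0.355],
  ],
)

```text
time: 13.55
ee_pos: [0.542, -0.0529, 0.0118]
orientation: [-3.066, -0.687, 0.0]
contact_force: [-3.9, -0.7, 1.8]
finger_gap: 0.323
```

Request:
drive_tool(
  plan=[
    [0.2, 0, 0, 0, 0, 0, 0.355],
    [0.4, 0, 0, 0, 0, 0, 0.355],
    [0.6, 0, 0, 0, 0, 0, 0.355],
    [0.8, 0, 0, 0, 0, 0, 0.355],
    [1.0, 0, 0, 0, 0, 0, 0.355],
    [1.2, 0, 0, 0, 0, 0, 0.355],
    [1.4, 0, 0, 0, 0, 0, 0.355],
    [1.6, 0, 0, 0, 0, 0, 0.355],
    [1.8, 0, 0, 0, 0, 0, 0.355],
    [2.0, 0, 0, 0, 0, 0, 0.355],
  ],
)

```text
time: 14.55
ee_pos: [0.5601, -0.0444, 0.0117]
orientation: [-3.066, -0.687, 0.0]
contact_force: [-3.4, -0.6, 0.8]
finger_gap: 0.323
```

Request:
drive_tool(
  plan=[
    [0.1, 0, 0, 0, 0, 0, 0.355],
    [0.2, 0, 0, 0, 0, 0, 0.355],
    [0.3, 0, 0, 0, 0, 0, 0.355],
    [0.4, 0, 0, 0, 0, 0, 0.355],
    [0.5, 0, 0, 0, 0, 0, 0.355],
    [0.6, 0, 0, 0, 0, 0, 0.355],
    [0.7, 0, 0, 0, 0, 0, 0.355],
    [0.8, 0, 0, 0, 0, 0, 0.355],
    [0.8, 0, 0, 0, 0, 0, 0.355],
  ],
)

```text
time: 15.45
ee_pos: [0.5673, -0.041, 0.0118]
orientation: [-3.066, -0.687, -0.0]
contact_force: [-1.8, 0.5, -1.4]
finger_gap: 0.326
```

Run:
```python
from plant import ctrl,capture
from h import *
pose(ctrl.observe()); c=capture("wrist"); np.savez("w7.npz",**c)
cv2.imwrite("pics/wrist7.png",cv2.resize(c["frame"],(800,600)))
```

```text
t 15.45 rot xy [ 0.4954 -0.2795] z 0.0118 yaw 25.26 tilt [0.0002 0.0001] F rot [-1.42  1.19] -1.39 gap 30.3
```

View pics/wrist7.png

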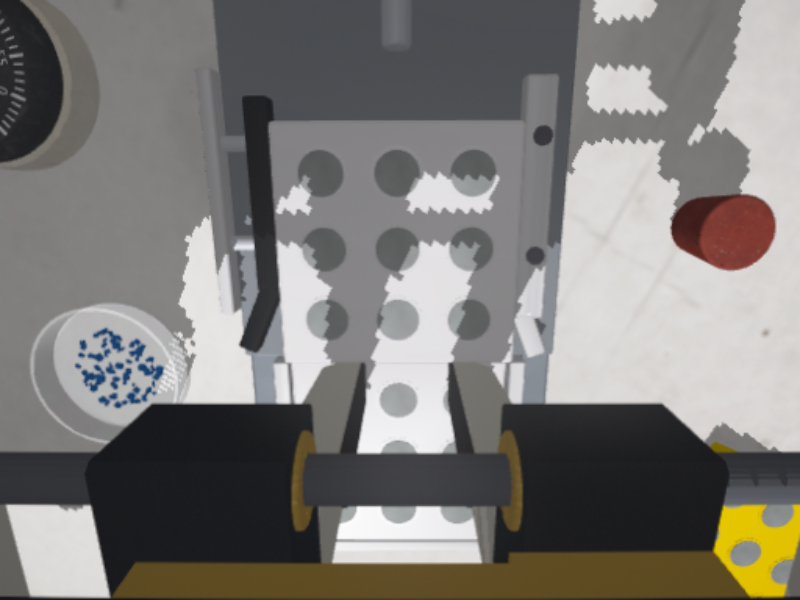

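The nose tip is in view at (397,50), with the tile's front edge at y=121. The dish, stopper and timer look undisturbed. I'll work out the gap.

Run:
```python
from h import *
c=dict(np.load("w7.npz"));s=.64
t=np.radians(25.3);e=np.array([[np.cos(t),np.sin(t)],[-np.sin(t),np.cos(t)]])
f=lambda l,z:(ray(c,np.array(l)*s,z)[:,:2]@e.T).round(4)
print(f([(397,49.5)],.033),f([(397,49.5)],.035),f([(285,121),(397,121),(510,121)],.0373).tolist())
```

```text
[[ 0.6045 -0.2786]] [[ 0.6041 -0.2786]] [[0.5837, -0.2443], [0.5837, -0.2786], [0.5837, -0.3132]]
```

Request:
drive_tool(
  plan=[
    [0.1, 0, 0, 0, 0, 0, 0.355],
    [0.2, 0, 0, 0, 0, 0, 0.355],
    [0.3, 0, 0, 0, 0, 0, 0.355],
    [0.4, 0, 0, 0, 0, 0, 0.355],
    [0.5, 0, 0, 0, 0, 0, 0.355],
    [0.6, 0, 0, 0, 0, 0, 0.355],
    [0.7, 0, 0, 0, 0, 0, 0.355],
    [0.8, 0, 0, 0, 0, 0, 0.355],
    [0.9, 0, 0, 0, 0, 0, 0.355],
    [1.0, 0, 0, 0, 0, 0, 0.355],
    [1.1, 0, 0, 0, 0, 0, 0.355],
    [1.2, 0, 0, 0, 0, 0, 0.355],
    [1.3, 0, 0, 0, 0, 0, 0.355],
    [1.4, 0, 0, 0, 0, 0, 0.355],
    [1.5, 0, 0, 0, 0, 0, 0.355],
    [1.6, 0, 0, 0, 0, 0, 0.355],
    [1.7, 0, 0, 0, 0, 0, 0.355],
  ],
)

```text
time: 17.2
ee_pos: [0.5826, -0.0338, 0.0117]
orientation: [-3.066, -0.687, 0.0]
contact_force: [-3.0, -0.5, -1.6]
finger_gap: 0.327
```

Request:
drive_tool(
  plan=[
    [0.05, 0, 0, 0, 0, 0, 0.355],
    [0.1, 0, 0, 0, 0, 0, 0.355],
  ],
)

```text
time: 17.4
ee_pos: [0.5835, -0.0334, 0.0117]
orientation: [-3.066, -0.687, 0.0]
contact_force: [-3.3, -0.6, 0.3]
finger_gap: 0.321
```

Request:
drive_tool(
  plan=[
    [0.05, 0, 0, 0, 0, 0, 0.355],
    [0.1, 0, 0, 0, 0, 0, 0.355],
  ],
)

```text
time: 17.6
ee_pos: [0.5843, -0.033, 0.0117]
orientation: [-3.066, -0.687, 0.0]
contact_force: [-3.2, -0.6, -1.2]
finger_gap: 0.317
```

Request:
drive_tool(
  plan=[
    [0.05, 0, 0, 0, 0, 0, 0.355],
    [0.1, 0, 0, 0, 0, 0, 0.355],
  ],
)

```text
time: 17.8
ee_pos: [0.5853, -0.0325, 0.0118]
orientation: [-3.066, -0.687, 0.0]
contact_force: [-3.7, -0.0, -0.6]
finger_gap: 0.327
```

Request:
drive_tool(
  plan=[
    [0.05, 0, 0, 0, 0, 0, 0.355],
    [0.1, 0, 0, 0, 0, 0, 0.355],
  ],
)

```text
time: 18.0
ee_pos: [0.5862, -0.0321, 0.0117]
orientation: [-3.066, -0.687, 0.0]
contact_force: [-4.0, -1.0, -0.2]
finger_gap: 0.325
```

Run:
```python
from plant import ctrl
from h import *
pose(ctrl.observe())
```

```text
t 18.0 rot xy [ 0.5162 -0.2795] z 0.0117 yaw 25.26 tilt [-0.  0.] F rot [-4.03  0.83] -0.17 gap 30.2
```

Request:
drive_tool(
  plan=[
    [0.05, 0, 0, 0, 0, 0, 0.355],
    [0.1, 0, 0, 0, 0, 0, 0.355],
  ],
)

```text
time: 18.2
ee_pos: [0.587, -0.0317, 0.0117]
orientation: [-3.066, -0.687, 0.001]
contact_force: [-4.9, -1.5, -0.1]
finger_gap: 0.317
```

Request:
drive_tool(
  plan=[
    [0.05, 0, 0, 0, 0, 0, 0.355],
    [0.1, 0, 0, 0, 0, 0, 0.355],
  ],
)

```text
time: 18.4
ee_pos: [0.5877, -0.0314, 0.0116]
orientation: [3.066, 0.687, -0.001]
contact_force: [-6.0, -1.8, -1.4]
finger_gap: 0.321
```

Request:
drive_tool(
  plan=[
    [0.05, 0, 0, 0, 0, 0, 0.355],
    [0.1, 0, 0, 0, 0, 0, 0.355],
  ],
)

```text
time: 18.6
ee_pos: [0.5884, -0.031, 0.0115]
orientation: [3.066, 0.687, -0.002]
contact_force: [-6.7, -2.7, -0.1]
finger_gap: 0.322
```

Request:
drive_tool(
  plan=[
    [0.05, 0, 0, 0, 0, 0, 0.355],
    [0.1, 0, 0, 0, 0, 0, 0.355],
  ],
)

```text
time: 18.8
ee_pos: [0.5891, -0.0307, 0.0114]
orientation: [3.066, 0.687, -0.003]
contact_force: [-9.2, -3.9, -1.1]
finger_gap: 0.32
```

Request:
drive_tool(
  plan=[
    [0.05, 0, 0, 0, 0, 0, 0.355],
    [0.08, 0, 0, 0, 0, 0, 0.355],
    [0.08, 0, 0, 0, 0, 0, 0.355],
    [0.08, 0, 0, 0, 0, 0, 0.355],
  ],
)

```text
time: 19.2
ee_pos: [0.5897, -0.0304, 0.0113]
orientation: [3.066, 0.687, -0.003]
contact_force: [-8.7, -3.8, -0.6]
finger_gap: 0.322
```

Run:
```python
from plant import ctrl,capture
from h import *
pose(ctrl.observe()); c=capture("wrist"); pose(ctrl.observe()); np.savez("w8.npz",**c)
cv2.imwrite("pics/wrist8.png",cv2.resize(c["frame"],(800,600)))
```

```text
t 19.2 rot xy [ 0.5201 -0.2795] z 0.0113 yaw 25.25 tilt [-0.002  -0.0005] F rot [-9.51  0.27] -0.61 gap 30.0
t 19.25 rot xy [ 0.5202 -0.2795] z 0.0113 yaw 25.25 tilt [-0.0019 -0.0005] F rot [-9.75  0.49] -0.24 gap 29.7
```

View pics/wrist8.png

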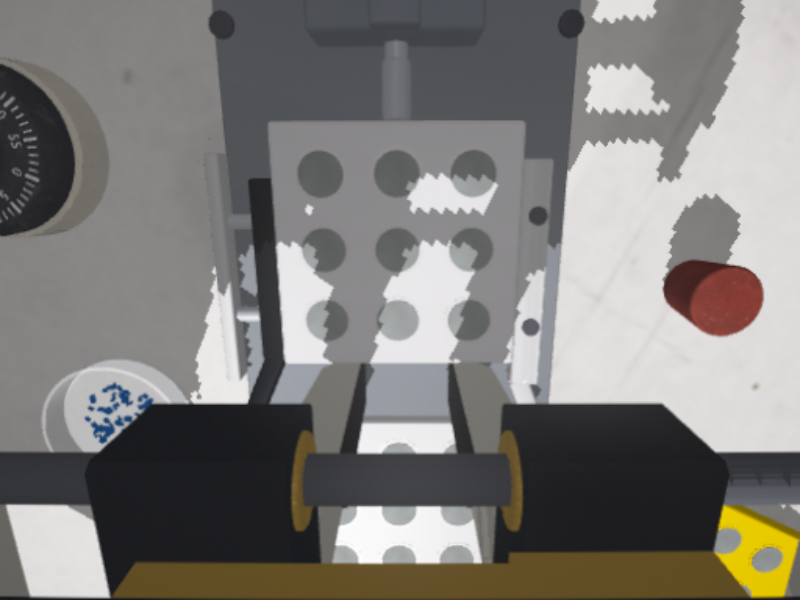

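The tile's front edge (y=121) bears on the nose (397,121) and the tile is square. The push is about 9.6 N, of which roughly 3.2 N is drag, leaving about 6.4 N on the nose. I'll let go slowly.

Request:
drive_tool(
  plan=[
    [-0.05, 0, 0, 0, 0, 0, 0.355],
    [-0.1, 0, 0, 0, 0, 0, 0.355],
    [-0.15, 0, 0, 0, 0, 0, 0.355],
    [-0.2, 0, 0, 0, 0, 0, 0.355],
    [-0.25, 0, 0, 0, 0, 0, 0.355],
    [-0.3, 0, 0, 0, 0, 0, 0.355],
    [-0.4, 0, 0, 0, 0, 0, 0.355],
    [-0.5, 0, 0, 0, 0, 0, 0.355],
    [-0.7, 0, 0, 0, 0, 0, 0.355],
    [-1, 0, 0, 0, 0, 0, 0.355],
    [-1.5, 0, 0, 0, 0, 0, 0.355],
    [-2, 0, 0, 0, 0, 0, 0.355],
    [-2, 0, -1, 0, 0, 0, 0.355],
    [-2, 0, -3, 0, 0, 0, 0.355],
    [-2, 0, -5, 0, 0, 0, 0.355],
    [-2, 0, -6, 0, 0, 0, 0.355],
    [-2, 0, -6, 0, 0, 0, 0.355],
    [-2, 0, -6, 0, 0, 0, 0.355],
  ],
)

```text
time: 21.05
ee_pos: [0.5722, -0.0386, 0.0713]
orientation: [-3.066, -0.687, 0.0]
contact_force: [-0.7, -1.0, -0.5]
finger_gap: 0.322
```

Run:
```python
from plant import ctrl,capture
from h import *
pose(ctrl.observe()); c=capture("wrist"); np.savez("w9.npz",**c)
cv2.imwrite("pics/wrist9.png",cv2.resize(c["frame"],(800,600)))
```

```text
t 21.05 rot xy [ 0.5009 -0.2794] z 0.0713 yaw 25.25 tilt [-0.0002  0.0001] F rot [-1.11 -0.6 ] -0.49 gap 30.0
```

View pics/wrist9.png

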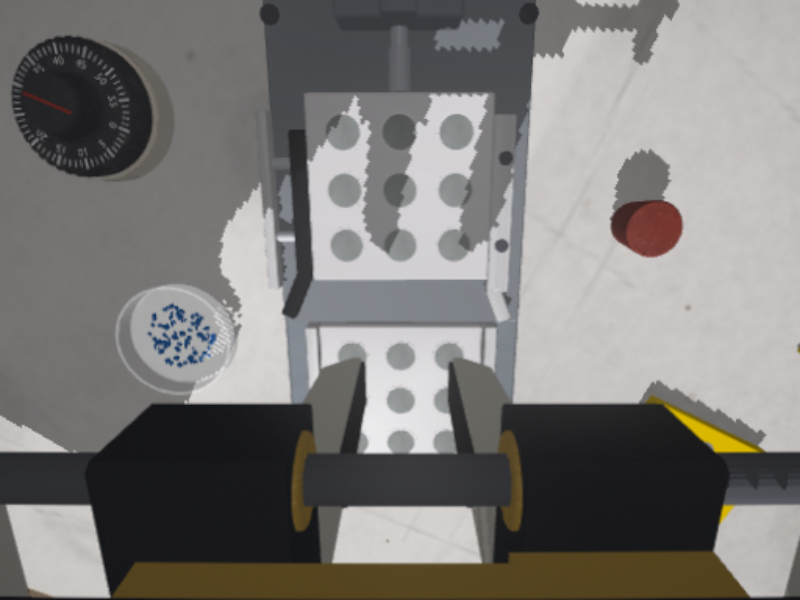

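The tile lies square between jaw and rail with its front edge (y≈93) on the nose at (400,93), and the lower stack is in the tray. I'll do one numeric check, then hand in.

Run:
```python
from plant import ctrl
from h import *
c=dict(np.load("w9.npz"));s=.64
t=np.radians(25.3);e=np.array([[np.cos(t),np.sin(t)],[-np.sin(t),np.cos(t)]])
Q=(ray(c,np.array([(344,132),(400,132),(456,132),(345,190),(400,190),(455,190),(346,245.5),(400,245.5),(454,245.5)])*s,.0373)[:,:2]@e.T).reshape(3,3,2)
d=(Q[0]-Q[2]).mean(0);print("tile c",Q.mean((0,1)).round(4),"feeder x",(Q.mean((0,1))[0]-.511).round(4),"yaw rel 25.3",np.arctan2(d[1],d[0]).round(4))
W=cloud(c);P=W[64:175,202:310].reshape(-1,3);P=P[abs(P[:,2]-.0375)<.003];A=np.c_[P[:,:2],np.ones(len(P))];k=np.linalg.lstsq(A,P[:,2],rcond=None)[0];print("tile slope",k[:2].round(4),"top z",P[:,2].mean().round(4))
print(ctrl.close_job())
```

```text
tile c [ 0.5661 -0.2785] feeder x 0.0551 yaw rel 25.3 -0.0041
tile slope [-0.0036 -0.0005] top z 0.037
the job is handed in; nothing more can be done
None
```

I slid the top tile off the stack, between rail and jaw, and pressed it against the nose. I then backed the fingers off slowly and handed the job in at about 21 s of the 53 s allowed.

- **Press:** the push read about 9.6 N, with roughly 3.2 N of that being drag, so about 6.4 N was on the nose. The highest reading I saw was about 10 N, well under the 20 N limit. Wrist readings scatter by about 0.5 N.
- **Tile at the end:** its centre is at feeder x ≈ 55 mm, it is square within about 0.004 rad, and flat, with slope under 0.004 and its top at 37 mm. The picture shows it touching the nose; I could not measure the remaining contact force directly.
- **Surroundings:** in the last pictures the stack is in the tray and the dish, stopper and timer look undisturbed. I checked these by eye only.
- **What disagreed:** the stated tip offset (17 mm ahead of the TCP) was wrong. Both cameras showed the fingertips about 20 mm above the reported TCP height. My first approach therefore passed above the tile without touching it, and I corrected the height using the cameras.

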